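Rock the heavy potato tub to empty it into the roasting tin

ROBOT

A 6-joint arm with a two-finger parallel gripper is mounted at the origin on a cart in front of the work surface, level with it; the furniture and walls round the work are solid. World frame = base frame: x ahead of the robot, y to its left, z up, the work surface at z = 0. Lengths are in mm, angles in rad, forces in N, time in s.
With the tool pointing down it reaches from about 300 to 775 mm from the base axis. Payload 14.6 kg.
Tool frame: the origin (TCP) lies midway between the tips of the shut fingers; the grasp point (between the pads) lies behind it (manip.grip_depth is the z of the grasp point in the tool frame, in mm); z points along the fingers, y is the line along which they close (so a half turn about z gives the same grasp; the last joint's range is limited). The gripper opens to 94 mm and grips with 3 to 60 N. Pads are 16 mm wide; open, the fingers measure 119 mm over their backs; the gripper's body (75 mm by 177 mm) begins 78 mm behind the grasp point.
Start: joints at [1.035, 0.3, 1.521, -0, 1.321, -0.067], TCP at [248.495, 490.652, 205.446] pointing down, gripper open.
Joint ranges: [-3.03, 3.03], [-0.79, 2.21], [0.23, 2.52], [-1.04, 4.18], [0, 3.07], [-2.55, 2.55]. Speed limits (rad/s): [2.22, 2.22, 2.57, 3.14, 3.14, 3.14].

INTERFACE

Orientations are given as [roll, pitch, yaw] about the fixed x, y, z axes, in that order (R = Rz(yaw) Ry(pitch) Rx(roll)).
In Python, from cell import manip gives the robot as it stands.
- The arm moves only by the tool nudge_tcp, called by a JSON object that holds its "fn" and its "kwargs". Schema: {"type":"object","properties":{"plan":{"type":"string"},"aperture":{"type":"number"},"squeeze":{"type":"number"},"only":{"type":"string"},"quiet":{"type":"boolean"},"lines":{"type":"string"}},"required":["plan"],"additionalProperties":false}. plan is a string of 1 to 5 rows, parted by a bar, with the numbers parted by commas; each row has 6 numbers: dx, dy, dz in mm, then a rotation vector rx, ry, rz in rad; each row is the pose to reach, as a shift and turn from the pose commanded when the call began, along the tool's axes at that moment; what a row does not reach only later rows make up. A row lasts 1/10 s, in which the tool goes at most 50 mm and 0.15 rad, less where a joint would pass 70% of its speed; a pose out of reach is approached as far as the arm can. aperture is the finger opening in mm, set as the call begins (left out keeps the last). The fingers move at their own pace and stop on an object; squeeze is the grip in N (left out, the last holds). Time passes only in rows, so rows that do not move let the fingers close. The tool returns the time, the measured TCP pose, the force, the opening and the grip force at its end. only (a regular expression) keeps the lines of the reply that match it, lines (a string "A,B") keeps lines A to B, and quiet returns only ok. Input that does not fit is refused with a message, and nothing moves.
- manip.read_state(): the state, without advancing time (a new reading comes with each control period).
- manip.camera(name): name is "scene" or "top" or "wrist"; returns (picture, depth): 420x560x3 uint8, red, green, blue; 420x560 float32, mm along the optical axis (not along the pixel's ray), 0 where there is no reading.
- manip.camera_info(name): a dict with "K" (3x3 intrinsics, pixels), "rvec" (rotation vector, rad) and "tvec" (3), from world to camera coordinates, as OpenCV has them; the wrist camera has in their place "mount" (4x4, takes a point from camera to tool coordinates, whose origin is the TCP and whose axes are the flange's). Camera axes: x right, y down, z forward; pixel columns grow to the right and rows downward; lengths in mm; the calibration is good to about 2 mm. The wrist camera is an equidistant fisheye: a pixel r from the principal point sees the ray r / f radians off the axis. A picture is of the moment at which its call begins: read the wrist's pose just before it. camera_info takes no time and is no camera call.
- manip.sign_off(): hands the job in; it is judged then, once.
The state is a dict: "clock": time; "joints": joint angles; "qd": joint speeds; "effort": joint torques, N m; "eef_pos": TCP position; "eef_rot": TCP orientation; "wrist_force": force on the tool from outside, world axes, zero at the start; "moment": the same for the moment, N m; "finger_gap": finger opening in mm; "finger_force": force on a finger pad.
Only numpy, scipy, OpenCV 4.12 (cv2) and the standard library are available. Lean on these libraries where they do the work, as an engineer would, in place of code of your own. Each camera call takes 0.05 s, during which the arm holds its last target. There are 200 camera calls.

TASK

Empty the three potatoes out of the heavy white tub into the roasting tin without lifting the tub: hold it by its handle, slide it along the board to the left until its front roll presses firmly against the metal stop, and rock it well forward on that roll, still against the stop, so that the potatoes tumble into the tin. Then rock it gently back so that it stands upright on the board near the stop, and let go. Do not touch the potatoes with the gripper, do not ram the stop, and leave the spice jar and the salt shaker where they stand.

Things in the scene. Friction and masses are not known exactly. Their poses are not given: they have to be found in the camera images.
- tub: Heavy white stoneware tub, open top and front, 1.3 kg (+-20%), 154 mm wide (y), loose on the board. Origin: centre of its underside; +x pouring front, z up. It stands on two round rolls (radius 9 mm, along y) at x = +60 (front) and -56 mm. Back wall at x = -68 to -61, 116 mm high; inner floor at 26 mm; the front is a chute sloping 45 degrees out to a lip at x = 97, z = 60 mm, between cheeks.
- toe (a point): Middle of the axis of the tub's front roll (tub frame x = +60, z = +9 mm; tub's axes). The tub rocks about the y axis through it; pressed to the stop it is 9 mm behind the stop's face. Potatoes start to leave at about 50 degrees of forward tilt, well by 65; one can hang up behind another until the tub is rocked again. The chute clears stop and tin up to 67.
- grip (a point): Best hold on the handle, a D-shaped loop of 14 mm round bar behind the back wall in the tub's middle x-z plane: the middle of its straight top bar (tub frame x = -92, y = 0, z = +98 mm), level along tub x, 40 mm long. Pinch it sideways, closing along tub y; free from above and behind. Tub's axes.
- board: Fixed wooden board 240 x 200 mm, top 36 mm above the worktop; origin under its centre; +x is the sliding and pouring direction, to the robot's left (world yaw 76 to 96 degrees; stop and tin have the same yaw). The tub drags on it with 6 to 14 N. Wall cabinets and hood hang at z = 0.64 m and up, beyond x = 0.54 m: swing in with the arm drawn back and keep the forearm clear of them.
- stop: Fixed steel batten across the left part of the board, 160 mm long (y), 10 mm wide, 10 mm high. Origin: middle of the lower edge of its face towards the tub, at board-top height; +x points left, away from the tub, normal to that face. The tub's front roll starts 15 to 50 mm short of it.
- tin: Fixed dark steel roasting tin, 160 x 200 mm, at the board's left end; origin at worktop height, middle of the outer face of its wall nearest the board; inside reaches x = 5 to 155 mm, y = -95 to 95 mm, floor at z = 4 mm; the wall nearest the board is 26 mm high, the others 42 mm.
- potato_a: Smooth oblong round-ended brown potato, 66 mm long (its x), 50 mm thick, 0.1 kg, loose in the tub; origin at its centre.
- potato_b: As potato_a.
- potato_c: As potato_a, lying across the tub at its front.
- spice_a: Bystander: glass spice jar with a green cap, 46 mm across, 106 mm tall, loose, behind the board (far side), right half; origin under its centre.
- salt_shaker: Bystander: grey salt shaker, 44 mm across, 90 mm tall, loose, behind the board (far side), left half; origin under its centre.

How it is judged:
By the outcome, as a careful person would: the job done as asked, in the order asked, and still so for the second after the job is handed in, with the robot touching nothing.
It also fails if it takes over 67 s, if anything falls off the work surface, if the arm or the gripper's body presses on something with over 40 N, if the wrist force passes 120 N, or if a joint passes its speed limit or range.

## Working session

There is one attempt and no reset: what is moved stays moved. The work goes in short steps, Python scripts to look and compute and a tool call to move; the robot and the scene stay as the last step left them, time stands still between calls to the robot, and variables do not carry over. Pictures are saved under pics/ and viewed, at most 10 in all, crops included, and the job is handed in when it is done.

```bash
ls; mkdir -p pics; python3 - <<'E'
from cell import manip
import cv2,numpy as np
s=manip.read_state();print(s, manip.grip_depth)
for n in("scene","top"):
    p,d=manip.camera(n);cv2.imwrite(f"pics/{n}0.png",p[:,:,::-1]);np.save(f"pics/{n}0.npy",d)
    i=manip.camera_info(n);print(n,i)
print(manip.camera_info("wrist"))
E
```

```text
cell.py
pics
{'clock': 0.0, 'joints': array([ 1.03538836e+00,  3.00434497e-01,  1.52158996e+00, -9.12667444e-06,
        1.32069852e+00, -6.66138017e-02]), 'qd': array([-0.00105848, -0.0002123 , -0.00037755,  0.00075861, -0.0016438 ,
        0.0010958 ]), 'effort': array([-7.10503482e-04, -5.31806803e+01, -3.52747250e+01,  7.07675633e-02,
        2.43817287e-02, -5.17507726e-05]), 'eef_pos': array([248.37146158, 490.4273756 , 204.90265471]), 'eef_rot': array([-3.14046425e+00, -6.64188225e-05,  2.67280071e+00]), 'wrist_force': array([ 0.48449507, -0.11868057, -0.25052604]), 'moment': array([ 0.03334054, -0.00494581, -0.02247194]), 'finger_force': 0.0, 'finger_gap': 94.16238332697709} -18.8
scene {'K': array([[520.32546246,   0.        , 282.2374196 ],
       [  0.        , 520.32546246, 199.89545715],
       [  0.        ,   0.        ,   1.        ]]), 'rvec': array([ 1.83835548, -1.01128628,  0.65720442]), 'tvec': array([-404.5171392 ,  299.08287796,  629.96169792])}
top {'K': array([[530.11270091,   0.        , 282.81100559],
       [  0.        , 530.11270091, 208.09022584],
       [  0.        ,   0.        ,   1.        ]]), 'rvec': array([ 2.14837388, -2.17520399,  0.19792714]), 'tvec': array([-116.25635384,  578.08403754, 1099.9853564 ])}
{'K': array([[325.1922621 ,   0.        , 276.28508676],
       [  0.        , 325.1922621 , 210.75804771],
       [  0.        ,   0.        ,   1.        ]]), 'mount': array([[-5.60440186e-04, -9.64233909e-01, -2.65052172e-01,
         7.70631670e+01],
       [ 9.99999483e-01, -3.15389636e-04, -9.67094561e-04,
         7.30735986e-01],
       [ 8.48910662e-04, -2.65052577e-01,  9.64233587e-01,
        -1.80106329e+02],
       [ 0.00000000e+00,  0.00000000e+00,  0.00000000e+00,
         1.00000000e+00]])}
```
View pics/scene0.png

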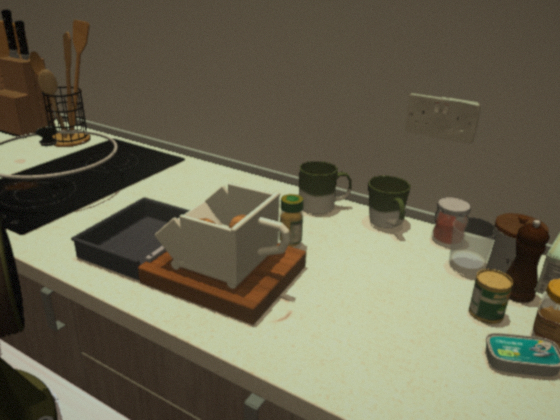

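View pics/top0.png

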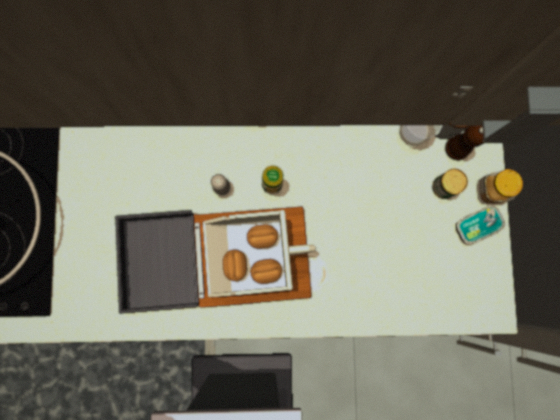

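The top view shows the tin at left (117–200, 212–312), the board reaching (310, 297), the tub's rim (203–290, 212–297), its handle bar (292–316, 250), the jar (273, 179) and the shaker (221, 185). The scene view shows the handle at (270, 235) and the stop's near end at (155, 253).

```bash
cat > h.py <<'E'
import numpy as np,cv2
from scipy.spatial.transform import Rotation as R
from cell import manip
def cloud(n,d):
    i=manip.camera_info(n);K=i["K"];Rm=cv2.Rodrigues(i["rvec"])[0];t=i["tvec"]
    v,u=np.mgrid[:d.shape[0],:d.shape[1]]
    c=np.stack([(u-K[0,2])/K[0,0]*d,(v-K[1,2])/K[1,1]*d,d],-1)
    return (c-t)@Rm
def rect(P):
    (c,s,a)=cv2.minAreaRect(P[:,:2].astype(np.float32));return np.round(c,1),np.round(s,1),round(a,2)
E
python3 - <<'E'
from h import *
for n in("top","scene"):
    d=np.load(f"pics/{n}0.npy");P=cloud(n,d);ok=d>0
    print(n)
    if n=="top":
        for (u,v) in [(305,250),(312,250),(300,285),(250,245),(160,260),(201,230),(201,290),(204,250),(289,280),(273,179),(221,183),(240,330)]: print((u,v),P[v,u].round(1))
        v,u=np.mgrid[:420,:560]
        reg=ok&(u>190)&(u<330)&(v>200)&(v<310)
        z=P[...,2]
        for lo,hi in((26,44),(44,60),(90,110),(105,125),(125,145),(145,160)):
            m=reg&(z>lo)&(z<hi);Q=P[m]
            print(lo,hi,m.sum(),Q[:,2].mean() if len(Q) else'',rect(Q) if len(Q)>5 else '')
    else:
        for (u,v) in [(270,232),(280,235),(265,240),(240,290),(155,255),(120,240),(292,200)]: print((u,v),P[v,u].round(1))
    z=P[...,2]
    h=ok&(z>120)&(z<150)&(P[...,1]<1e4)
    # handle: within region
    v,u=np.mgrid[:420,:560]
    reg=h&((u>291)&(u<322)&(v>238)&(v<262) if n=="top" else (u>258)&(u<292)&(v>215)&(v<255))
    Q=P[reg];print("handle",len(Q),Q.mean(0),Q.min(0),Q.max(0),rect(Q))
# profile lines in top at row crossing
d=np.load("pics/top0.npy");P=cloud("top",d)
for v in (230,280): print([tuple(P[v,u].round(0).astype(int)) for u in range(190,216,2)])
i=manip.camera_info("top");im=cv2.imread("pics/top0.png")[190:320,100:330];cv2.imwrite("pics/crop.png",cv2.resize(im,None,fx=3.4,fy=3.4,interpolation=cv2.INTER_CUBIC))
E
```

```text
top
(305, 250) [ 479.2 -162.1  139.8]
(312, 250) [ 479.6 -176.6  131. ]
(300, 285) [ 411.8 -158.2   32.4]
(250, 245) [493.5 -53.6  98.4]
(160, 260) [470.4 145.4   4.5]
(201, 230) [531.9  53.   36.1]
(201, 290) [404.5  51.   44.8]
(204, 250) [489.1  46.6  33.1]
(289, 280) [ 421.3 -129.   155.9]
(273, 179) [ 628.7 -101.9  103.4]
(221, 183) [625.    6.5  84.4]
(240, 330) [317.1 -28.2  -4.1]
26 44 3480 34.954823941573075 (array([474.8, -50.7]), array([205.4, 252.8]), 2.24)
44 60 883 55.373070547029904 (array([473.1, -25.9]), array([204.7, 197.1]), 0.6)
90 110 2358 101.05084171537708 (array([475.4, -69. ]), array([153.8, 214.9]), 4.68)
105 125 1098 109.60634097427031 (array([480.9, -74.2]), array([154.2, 217.3]), 7.76)
125 145 367 135.95024337318344 (array([476.4, -84.7]), array([154.9, 193.6]), 4.02)
145 160 789 152.34729697714133 (array([476.1, -74. ]), array([155.4, 108.6]), 4.36)
handle 164 [ 482.30648115 -158.24516245  136.65253125] [ 473.90294464 -183.6291539   120.36003454] [ 489.82685192 -136.38150738  143.10239132] (array([ 482.6, -159.8]), array([13.7, 47.5]), 4.7)
scene
(270, 2
[... 888 characters left out ...]
int64(28), np.int64(92)), (np.int64(527), np.int64(25), np.int64(85)), (np.int64(527), np.int64(21), np.int64(82))]
[(np.int64(426), np.int64(80), np.int64(6)), (np.int64(426), np.int64(75), np.int64(4)), (np.int64(426), np.int64(69), np.int64(23)), (np.int64(426), np.int64(64), np.int64(26)), (np.int64(425), np.int64(57), np.int64(47)), (np.int64(425), np.int64(53), np.int64(47)), (np.int64(425), np.int64(49), np.int64(42)), (np.int64(425), np.int64(46), np.int64(37)), (np.int64(425), np.int64(42), np.int64(37)), (np.int64(424), np.int64(31), np.int64(100)), (np.int64(424), np.int64(27), np.int64(98)), (np.int64(424), np.int64(24), np.int64(91)), (np.int64(424), np.int64(20), np.int64(89))]
```

View pics/crop.png

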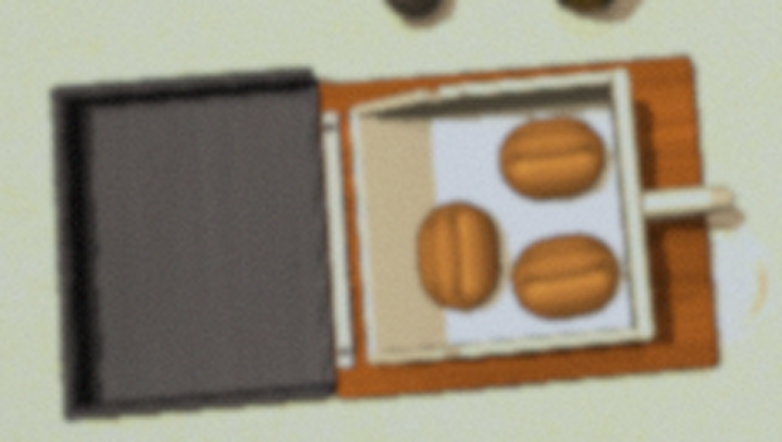

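The crop shows the stop's tub-side face from (337, 115) to (352, 365), board corners at (690, 57), (718, 365), (340, 397), tub back rim (625, 70)–(652, 338), and the handle bar along (645, 204)–(730, 197).

```bash
cat >> h.py <<'E'
def ray(n,u,v,z):
    i=manip.camera_info(n);K=i["K"];Rm=cv2.Rodrigues(i["rvec"])[0];o=-Rm.T@i["tvec"]
    d=Rm.T@np.array([(u-K[0,2])/K[0,0],(v-K[1,2])/K[1,1],1]);return o+d*(z-o[2])/d[2]
E
python3 - <<'E'
from h import *
w=lambda u,v,z: ray("top",100+(u+.5)/3.4-.5,190+(v+.5)/3.4-.5,z)[:2]
def an(a,b): d=b-a;return round(np.degrees(np.arctan2(d[1],d[0])),2),a.round(1),b.round(1),round(np.linalg.norm(d),1)
print("board near edge",an(w(718,365,36),w(340,397,36)))
print("board right",an(w(718,365,36),w(690,57,36)))
print("stop face",an(w(352,365,46),w(337,115,46)))
print("stop left",an(w(340,365,46),w(323,115,46)))
print("rim back",an(w(652,338,152),w(625,70,152)))
print("handle",an(w(730,197,140),w(645,204,140)))
print("tin left",an(w(70,418,42),w(52,90,42)))
# depth fits: tub back rim, handle
d=np.load("pics/top0.npy");P=cloud("top",d)
v,u=np.mgrid[:420,:560]
def fit(m):
    Q=P[m][:,:2];c=Q.mean(0);s=np.linalg.svd(Q-c)[2][0];return len(Q),c.round(1),(np.degrees(np.arctan2(s[1],s[0]))%180).round(2)
z=P[...,2]
print("rim",fit((z>146)&(z<160)&(u>281)&(u<294)&(v>216)&(v<285)))
hm=(z>132)&(z<150)&(u>291)&(u<316)&(v>238)&(v<262);print("handle",fit(hm),np.percentile(z[hm],[50,90,98]))
d=np.load("pics/scene0.npy");Q=cloud("scene",d).reshape(-1,3)
print("scene handle top");m=(abs(Q[:,0]-481)<14)&(Q[:,1]<-142)&(Q[:,1]>-185)&(Q[:,2]>115)&(Q[:,2]<150);q=Q[m];print(len(q),q.min(0),q.max(0),np.percentile(q[:,2],[50,98]))
E
```

```text
board near edge (np.float64(93.86), array([ 386.2, -180.5]), array([370.3,  54.6]), np.float64(235.6))
board right (np.float64(3.98), array([ 386.2, -180.5]), array([ 581.1, -166.9]), np.float64(195.4))
stop face (np.float64(3.85), array([389.9,  46.2]), array([545. ,  56.7]), np.float64(155.4))
stop left (np.float64(4.36), array([390. ,  53.6]), array([545. ,  65.4]), np.float64(155.5))
rim back (np.float64(4.83), array([ 404.1, -133.5]), array([ 556.5, -120.6]), np.float64(152.9))
handle (np.float64(93.98), array([ 483.7, -180.5]), array([ 480.3, -131.4]), np.float64(49.2))
tin left (np.float64(4.83), array([360.5, 218.2]), array([563.2, 235.4]), np.float64(203.3))
rim (329, array([ 474.2, -123.4]), np.float64(4.09))
handle (142, array([ 482.2, -155.5]), np.float64(94.85)) [138.00915505 141.03793914 142.64203738]
scene handle top
242 [ 473.74845568 -184.84981761  115.47576796] [ 490.80791658 -142.14213155  142.21060458] [135.0145013  141.87210446]
```

Yaws agree (about 94.1°). The grip sits near (482, −151, 134) from both views, against an expected height of 134. The gap to the stop is about 42 mm, within the given 15–50. Next I plan the approach with the tool leaning about 32° from behind, so the rock is shared on both sides.

```bash
cat >> h.py <<'E'
YAW=np.radians(94.1);F=np.array([np.cos(YAW),np.sin(YAW),0]);UP=np.array([0,0,1.]);TY=np.cross(UP,F)
def Rt(a):
    z=np.sin(np.radians(a))*F-np.cos(np.radians(a))*UP;y=-TY;return np.c_[np.cross(y,z),y,z]
def pose():
    s=manip.read_state();return s["eef_pos"],R.from_euler("xyz",s["eef_rot"]).as_matrix(),s
def rel(p,Rg):
    q,M,s=pose();print("t",round(s["clock"],2),"shift",(M.T@(p-q)).round(1),"rv",R.from_matrix(M.T@Rg).as_rotvec().round(3),"tcp",q.round(1),"F",s["wrist_force"].round(1),"joints",s["joints"].round(2))
G=np.array([482.3,-154,134])
def tcp(g,a): return g+18.8*Rt(a)[:,2]
def pre(d,a): return tcp(G,a)-d*Rt(a)[:,2]
E
python3 - <<'E'
from h import *
rel(np.array([350,200,240.]),Rt(0)); rel(pre(90,32),Rt(32))
E
```

```text
t 0.1 shift [-221.9 -213.2  -34.9] rv [-1.00e-03  0.00e+00  1.03e+00] tcp [248.4 490.5 204.9] F [ 0.8 -0.3  0.6] joints [ 1.04  0.3   1.52 -0.    1.32 -0.07]
t 0.1 shift [-519.3 -501.6   11. ] rv [-0.288  0.508  1.002] tcp [248.4 490.5 204.9] F [ 0.8 -0.3  0.6] joints [ 1.04  0.3   1.52 -0.    1.32 -0.07]
```

{"fn": "nudge_tcp", "kwargs": {"plan": "-15,-15,-10,0,0,0.1 | -45,-43,-25,0,0,0.23 | -75,-72,-35,0,0,0.37 | -105,-100,-35,0,0,0.5 | -135,-130,-35,0,0,0.63"}}

```text
clock: 0.6
eef_pos: [310.4, 312.2, 240.5]
eef_rot: [3.141, 0.0, 2.038]
wrist_force: [0.6, -0.1, 1.0]
finger_gap: 93.8
finger_force: 0.0
```

{"fn": "nudge_tcp", "kwargs": {"plan": "-40,-5,0,0,0,0.12 | -80,-10,0,0,0,0.25 | -110,-14,0,0,0,0.37 | -125,-16,0,0,0,0.4 | -125,-16,0,0,0,0.4"}}

```text
clock: 1.1
eef_pos: [353.1, 193.8, 240.4]
eef_rot: [-3.142, 0.0, 1.64]
wrist_force: [-0.1, 0.4, 0.5]
finger_gap: 93.8
finger_force: 0.0
```

```bash
python3 -c "
from h import *
rel(pre(90,32),Rt(32))"
```

```text
t 1.1 shift [-393.6  105.    46.1] rv [ 0.001  0.559 -0.002] tcp [353.1 193.8 240.4] F [-0.1  0.4  0.5] joints [ 0.41 -0.07  1.85 -0.    1.36  0.34]
```

{"fn": "nudge_tcp", "kwargs": {"plan": "-30,5,0,0,0,0 | -70,15,0,0,0,0 | -110,25,0,0,0,0 | -150,35,0,0,0,0 | -190,50,0,0,0.05,0"}}

```text
clock: 1.6
eef_pos: [416.5, 8.9, 240.6]
eef_rot: [3.141, -0.05, 1.646]
wrist_force: [2.0, 1.5, 0.4]
finger_gap: 94.0
finger_force: 0.0
```

{"fn": "nudge_tcp", "kwargs": {"plan": "-40,15,0,0,0.1,0 | -80,30,0,0,0.2,0 | -120,45,0,0,0.3,0 | -160,55,0,0,0.4,0 | -190,55,0,0,0.5,0"}}

```text
clock: 2.1
eef_pos: [485.8, -177.6, 230.4]
eef_rot: [3.14, -0.554, 1.644]
wrist_force: [0.2, -0.2, 1.3]
finger_gap: 94.2
finger_force: 0.0
```

```bash
python3 -c "
from h import *
rel(pre(90,32),Rt(32))"
```

```text
t 2.1 shift [-30.8  -1.8  23.2] rv [-0.     0.004  0.002] tcp [ 485.8 -177.6  230.4] F [ 0.2 -0.2  1.3] joints [-0.63  0.4   1.42  0.42  1.69 -0.74]
```

{"fn": "nudge_tcp", "kwargs": {"plan": "-15,-1,10,0,0,0 | -31,-2,23,0,0,0 | -31,-2,23,0,0,0"}}

```text
clock: 2.4
eef_pos: [483.2, -189.4, 192.3]
eef_rot: [-3.137, -0.552, 1.642]
wrist_force: [-1.2, 0.8, -0.8]
finger_gap: 93.7
finger_force: 0.0
```

```bash
python3 - <<'E'
from h import *
rel(tcp(G,32),Rt(32))
q,M,s=pose()
p,d=manip.camera("wrist");i=manip.camera_info("wrist");K=i["K"];T=i["mount"]
cv2.imwrite("pics/w1.png",p[:,:,::-1])
def fish(X):
    c=np.linalg.inv(T)@np.r_[M.T@(X-q),1];r=np.hypot(c[0],c[1]);th=np.arctan2(r,c[2]);return K[0,2]+K[0,0]*th*c[0]/r,K[1,2]+K[1,1]*th*c[1]/r
for a in(-112,-92,-72,): print(a,np.round(fish(G+np.array([0,0,7])+(a+95)*F),0))
# wrist depth cloud of handle
v,u=np.mgrid[:420,:560];x=(u-K[0,2])/K[0,0];y=(v-K[1,2])/K[1,1];r=np.hypot(x,y)+1e-9
D=np.stack([np.tan(r)*x/r*d,np.tan(r)*y/r*d,d],-1)
W=(D@T[:3,:3].T+T[:3,3])@M.T+q
L=(W-G)@np.c_[F,TY,UP]
m=(d>0)&(r<1.3)&(abs(L[...,0])<16)&(abs(L[...,1])<15)&(abs(L[...,2])<15)
print("handle offsets (f,ty,up)",m.sum(),L[m].mean(0).round(1),np.percentile(L[m],[5,95],axis=0).round(1))
E
```

```text
t 2.4 shift [-0.3  2.  87. ] rv [-0.004  0.006 -0.001] tcp [ 483.2 -189.4  192.3] F [-1.2  0.8 -0.8] joints [-0.65  0.45  1.45  0.4   1.63 -0.78]
-112 [278. 242.]
-92 [278. 217.]
-72 [278. 193.]
handle offsets (f,ty,up) 676 [-0.2 -2.   6.4] [[-14.4  -8.3   3.6]
 [ 14.3   4.2   8.3]]
```

View pics/w1.png

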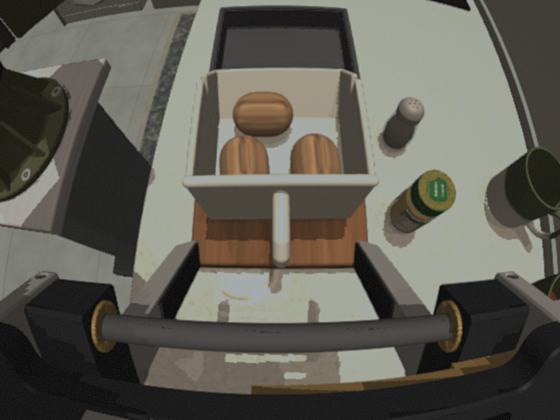

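The wrist view shows the handle bar at (281, 195–262), centred between the fingers to about 3 px, with the back rim level at row 180. The bar is about 2 mm further out than G, so I add that in the descent.

{"fn": "nudge_tcp", "kwargs": {"plan": "0,4,20,0,0,0 | 0,4,42,0,0,0 | 0,4,65,0,0,0 | 0,4,80,0,0,0 | 0,4,87,0,0,0"}}

```text
clock: 2.95
eef_pos: [484.7, -143.1, 121.2]
eef_rot: [3.141, -0.549, 1.646]
wrist_force: [0.1, -0.1, 1.1]
finger_gap: 94.0
finger_force: 0.0
```

{"fn": "nudge_tcp", "kwargs": {"plan": "0,0,0,0,0,0 | 0,0,0,0,0,0 | 0,0,0,0,0,0 | 0,0,0,0,0,0 | 0,0,0,0,0,0", "aperture": 5, "squeeze": 50}}

```text
clock: 3.45
eef_pos: [484.7, -145.3, 121.3]
eef_rot: [3.141, -0.55, 1.643]
wrist_force: [0.4, 0.6, -1.5]
finger_gap: 57.2
finger_force: 0.0
```

{"fn": "nudge_tcp", "kwargs": {"plan": "0,0,0,0,0,0 | 0,0,0,0,0,0 | 0,0,0,0,0,0 | 0,0,0,0,0,0 | 0,0,0,0,0,0"}}

```text
clock: 3.95
eef_pos: [484.6, -145.0, 121.0]
eef_rot: [-3.142, -0.55, 1.643]
wrist_force: [-0.1, -1.2, -0.2]
finger_gap: 17.7
finger_force: 0.0
```

```bash
python3 -c "
from h import *
rel(tcp(G,32),Rt(32))
q,M,s=pose();print('41 along F in tool',M.T@F*41,s['moment'])"
```

```text
t 3.95 shift [-0.5 -2.9  3.1] rv [-0.     0.008  0.   ] tcp [ 484.6 -145.   121. ] F [-0.1 -1.2 -0.2] joints [-0.59  0.48  1.58  0.43  1.45 -0.79]
41 along F in tool [3.49533081e+01 1.92544873e-02 2.14304896e+01] [-0.2529743   0.00488301  0.0173084 ]
```

{"fn": "nudge_tcp", "kwargs": {"plan": "0,0,1,0,0,0 | 0,0,2,0,0,0 | 0,0,2,0,0,0 | 0,0,2,0,0,0 | 0,0,2,0,0,0", "aperture": 5, "squeeze": 60}}

```text
clock: 4.45
eef_pos: [484.5, -145.0, 120.6]
eef_rot: [3.14, -0.548, 1.644]
wrist_force: [-7.3, -7.1, 15.2]
finger_gap: 12.8
finger_force: 60.0
```

{"fn": "nudge_tcp", "kwargs": {"plan": "2,0,1.2,0,0,0 | 5,0,3,0,0,0 | 8.5,0,5.2,0,0,0 | 12,0,7.4,0,0,0 | 15,0,9.2,0,0,0"}}

```text
clock: 4.95
eef_pos: [484.4, -128.6, 120.7]
eef_rot: [3.137, -0.545, 1.644]
wrist_force: [0.2, -16.3, 10.9]
finger_gap: 12.9
finger_force: 60.0
```

```bash
python3 -c "
from h import *
q,M,s=pose();print(M.T@s['wrist_force'],s['moment'],s['joints'])"
```

```text
[ -8.2759427   -0.90258581 -17.81203031] [-1.74384317  0.0670198   0.13164278] [-0.56377298  0.45661859  1.61263394  0.43770602  1.42903556 -0.77723987]
```

{"fn": "nudge_tcp", "kwargs": {"plan": "4,0,0.8,0,0,0 | 7.5,0,3,0,0,0 | 11,0,5.1,0,0,0 | 14,0,7,0,0,0 | 16.5,0,8.5,0,0,0"}}

```text
clock: 5.45
eef_pos: [482.3, -109.1, 120.8]
eef_rot: [3.14, -0.547, 1.643]
wrist_force: [-0.3, -9.6, 1.2]
finger_gap: 12.7
finger_force: 60.0
```

```bash
python3 -c "
from h import *
q,M,s=pose();print(M.T@s['wrist_force'],s['moment'],s['joints'])
d=manip.camera('top')[1];P=cloud('top',d);v,u=np.mgrid[:420,:560];z=P[...,2]
m=(z>146)&(z<160)&(u>265)&(u<290)&(v>216)&(v<285);Q=P[m];L=(Q-np.array([467.5,51.5,36]))@F;print('rim->stop',np.median(L), np.percentile(L,[10,90]))"
```

```text
[-7.58013456 -0.99207299 -5.97300152] [-1.73842884 -0.02254698 -0.00358725] [-0.53576086  0.43696181  1.6424371   0.44829293  1.41265111 -0.75847032]
rim->stop -141.49200665828744 [-169.43211315 -136.48235779]
```

{"fn": "nudge_tcp", "kwargs": {"plan": "1,0,0.6,0,0,0 | 2,0,1.2,0,0,0 | 3,0,1.8,0,0,0 | 3.7,0,2.3,0,0,0 | 4.3,0,2.6,0,0,0"}}

```text
clock: 6.0
eef_pos: [482.0, -104.2, 120.8]
eef_rot: [3.14, -0.547, 1.643]
wrist_force: [1.0, -9.1, 0.5]
finger_gap: 13.0
finger_force: 60.0
```

{"fn": "nudge_tcp", "kwargs": {"plan": "0.6,0,0.4,0,0,0 | 1.2,0,0.8,0,0,0 | 1.8,0,1.1,0,0,0"}}

```text
clock: 6.3
eef_pos: [481.9, -103.3, 121.1]
eef_rot: [3.14, -0.545, 1.643]
wrist_force: [-3.0, -22.4, 6.4]
finger_gap: 12.5
finger_force: 60.0
```

Contact came at 41.7 mm of travel, against about 42 measured. I press a little more, then begin the rock about the toe.

{"fn": "nudge_tcp", "kwargs": {"plan": "0.4,0,0.2,0,0,0 | 0.8,0,0.5,0,0,0 | 0.8,0,0.5,0,0,0"}}

```text
clock: 6.6
eef_pos: [481.9, -103.1, 121.4]
eef_rot: [3.139, -0.544, 1.642]
wrist_force: [-3.5, -24.7, 7.5]
finger_gap: 12.8
finger_force: 60.0
```

{"fn": "nudge_tcp", "kwargs": {"plan": "2.8,0,-1.7,0,-0.02,0 | 5.7,0,-3.3,0,-0.04,0 | 8.6,0,-4.8,0,-0.06,0 | 11.5,0,-6.3,0,-0.08,0 | 14.5,0,-7.8,0,-0.1,0"}}

```text
clock: 7.1
eef_pos: [480.9, -94.4, 135.6]
eef_rot: [3.14, -0.444, 1.642]
wrist_force: [-7.5, -20.4, 6.7]
finger_gap: 12.6
finger_force: 60.0
```

```bash
python3 -c "
from h import *
q,M,s=pose();print(s['moment'],s['joints'],q)"
```

```text
[-3.06509961  1.10085575  0.49179305] [-0.47514608  0.36078332  1.67725766  0.38526676  1.36063798 -0.67652814] [480.87971134 -94.37269667 135.58907976]
```

{"fn": "nudge_tcp", "kwargs": {"plan": "5.7,0,-3.3,0,-0.04,0 | 11.5,0,-6.3,0,-0.08,0 | 17.5,0,-9.2,0,-0.12,0 | 23.5,0,-11.7,0,-0.16,0 | 29.7,0,-14.1,0,-0.2,0"}}

```text
clock: 7.6
eef_pos: [479.6, -72.8, 161.5]
eef_rot: [3.14, -0.245, 1.642]
wrist_force: [-2.8, -11.8, 3.9]
finger_gap: 12.6
finger_force: 60.0
```

{"fn": "nudge_tcp", "kwargs": {"plan": "5.7,0,-3.3,0,-0.04,0 | 11.5,0,-6.3,0,-0.08,0 | 17.5,0,-9.2,0,-0.12,0 | 23.5,0,-11.7,0,-0.16,0 | 29.7,0,-14.1,0,-0.2,0"}}

```text
clock: 8.1
eef_pos: [477.8, -46.6, 182.3]
eef_rot: [3.14, -0.046, 1.642]
wrist_force: [0.7, -6.1, 1.7]
finger_gap: 13.0
finger_force: 60.0
```

```bash
python3 -c "
from h import *
q,M,s=pose();print(s['moment'],s['joints'],q)
p,d=manip.camera('scene');cv2.imwrite('pics/s2.png',p[:,:,::-1])"
```

```text
[-1.35081657 -0.21170956 -0.08296841] [-0.19911375  0.16992333  1.73807636  0.04762908  1.24460355 -0.28611403] [477.83534345 -46.63171147 182.29462227]
```

View pics/s2.png

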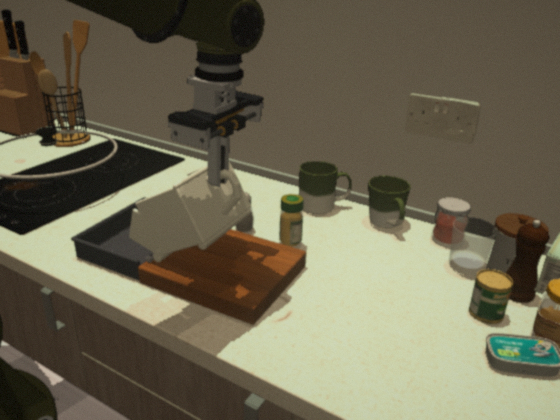

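The scene shows the tub rocked about 29° on its roll at the stop (chute over the tin around (145, 235)). Nothing else has been disturbed. I continue, adding a little forward press.

{"fn": "nudge_tcp", "kwargs": {"plan": "6,0,-3.3,0,-0.04,0 | 12,0,-6.3,0,-0.08,0 | 18.2,0,-9.2,0,-0.12,0 | 24.5,0,-11.7,0,-0.16,0 | 30.7,0,-14.1,0,-0.2,0"}}

```text
clock: 8.65
eef_pos: [475.6, -16.3, 197.5]
eef_rot: [3.14, 0.152, 1.642]
wrist_force: [1.9, -3.5, -2.7]
finger_gap: 12.5
finger_force: 60.0
```

{"fn": "nudge_tcp", "kwargs": {"plan": "6,0,-3.3,0,-0.04,0 | 12,0,-6.3,0,-0.08,0 | 18.2,0,-9.2,0,-0.12,0 | 24.5,0,-11.7,0,-0.16,0 | 30.7,0,-14.1,0,-0.2,0"}}

```text
clock: 9.15
eef_pos: [472.9, 16.5, 206.1]
eef_rot: [-3.141, 0.351, 1.643]
wrist_force: [2.7, -1.5, -9.1]
finger_gap: 12.7
finger_force: 60.0
```

```bash
python3 -c "
from h import *
q,M,s=pose();print(s['moment'],s['joints'],q)"
```

```text
[ 0.05432821 -0.57529089  0.20978315] [ 0.15385684  0.15579253  1.73611449 -0.36398594  1.2980411   0.18924234] [472.90546048  16.48286973 206.09647752]
```

{"fn": "nudge_tcp", "kwargs": {"plan": "3.3,0,-1.9,0,-0.02,0 | 6.5,0,-3.7,0,-0.04,0 | 9.6,0,-5.3,0,-0.06,0 | 12.6,0,-6.7,0,-0.08,0 | 15.5,0,-8.1,0,-0.1,0"}}

```text
clock: 9.65
eef_pos: [471.2, 33.8, 208.1]
eef_rot: [-3.14, 0.451, 1.643]
wrist_force: [1.1, -2.0, -15.2]
finger_gap: 13.1
finger_force: 60.0
```

```bash
python3 -c "
from h import *
q,M,s=pose();print(s['moment'],s['joints'],q)
for n in('scene','top'):
  p,d=manip.camera(n);np.save(f'pics/{n}3.npy',d);cv2.imwrite(f'pics/{n}3.png',p[:,:,::-1])
a=cv2.imread('pics/scene3.png')[130:310,60:330];b=cv2.imread('pics/top3.png')[190:320,100:330]
cv2.imwrite('pics/c3.png',np.vstack([cv2.resize(a,(540,290)),cv2.resize(b,(540,305))]))"
```

```text
[0.62766788 0.03001595 0.00651559] [ 0.24100427  0.18301874  1.72490233 -0.45673453  1.34203432  0.29891783] [471.20452207  33.79701736 208.14540782]
```

View pics/c3.png

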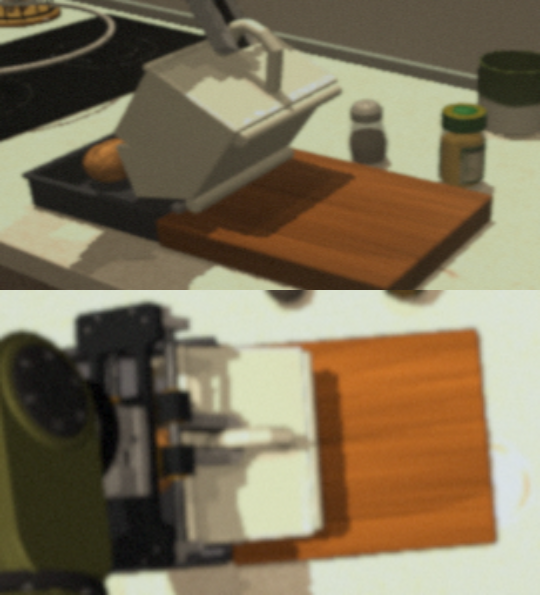

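One potato is in the tin at scene-crop (105, 160). The tub is near the stop, but the wrist carries about 15 N, so I check that the roll is still on the board.

```bash
cat > prof.py <<'E'
from h import *
import sys
def prof(n,d):
    P=cloud(n,d)[d>0];L=(P-np.array([467.5,51.5,36]))@np.c_[F,TY,UP]
    m=(L[:,0]>-140)&(L[:,0]<30)&(abs(L[:,1])<72)&(abs(L[:,1])>25)&(L[:,2]<200);L=L[m]
    for lo in range(-2,130,6):
        q=L[(L[:,2]>=lo)&(L[:,2]<lo+6)]
        if len(q)>5: print(n,lo,len(q),"f min/5/50/95",np.percentile(q[:,0],[0,5,50,95]).round(1))
    return L
if __name__=="__main__":
    for n in("scene","top"): prof(n,np.load(f"pics/{n}3.npy"))
E
python3 prof.py
```

```text
scene -2 1855 f min/5/50/95 [-140.  -133.7  -78.6  -20. ]
scene 4 84 f min/5/50/95 [-21.5 -21.1 -19.4  -1. ]
scene 10 146 f min/5/50/95 [-22.9 -21.6 -18.8  -4.2]
scene 16 118 f min/5/50/95 [-20.7 -18.8 -15.1 -12.6]
scene 22 42 f min/5/50/95 [-19.3 -19.  -16.6 -15.2]
scene 28 47 f min/5/50/95 [-22.9 -22.2 -20.6 -18.8]
scene 34 41 f min/5/50/95 [-26.5 -26.3 -24.1 -22.6]
scene 40 46 f min/5/50/95 [-29.5 -29.4 -27.8 -26.1]
scene 46 45 f min/5/50/95 [-33.1 -32.7 -31.5 -29.7]
scene 52 42 f min/5/50/95 [-36.6 -36.3 -34.9 -33. ]
scene 58 43 f min/5/50/95 [-40.4 -40.2 -38.4 -36.5]
scene 64 44 f min/5/50/95 [-43.7 -43.6 -41.3 -39.9]
scene 70 49 f min/5/50/95 [-47.6 -47.1 -45.5 -43.6]
scene 76 38 f min/5/50/95 [-50.7 -50.1 -48.4 -46.8]
scene 82 15 f min/5/50/95 [-53.1 -53.  -52.  -50.9]
scene 88 9 f min/5/50/95 [-57.6 -57.5 -55.7 -54.9]
scene 94 9 f min/5/50/95 [-60.7 -60.1 -57.6 -13.2]
scene 100 31 f min/5/50/95 [-78.2 -78.1 -75.9 -64.3]
scene 106 108 f min/5/50/95 [-80.5 -79.9 -78.6 -71. ]
scene 112 181 f min/5/50/95 [-81.3 -79.4 -76.4 -71.5]
scene 118 139 f min/5/50/95 [-77.3 -74.2 -71.9 -68.4]
scene 124 242 f min/5/50/95 [-74.5 -69.7 -64.3 -58. ]
top -2 937 f min/5/50/95 [-140.  -136.4 -103.8  -73.8]
top 4 17 f min/5/50/95 [-131.3 -129.  -106.5  -76.4]
top 106 37 f min/5/50/95 [-76.1 -76.  -75.4 -72.7]
top 112 133 f min/5/50/95 [-75.7 -75.  -72.2 -69.2]
top 118 152 f min/5/50/95 [-72.9 -70.7 -66.7 -61. ]
top 124 300 f min/5/50/95 [-68.4 -66.1 -58.6 -51.4]
```

{"fn": "nudge_tcp", "kwargs": {"plan": "1,0,0.4,0,0,0 | 2,0,0.7,0,0,0 | 2.6,0,0.9,0,0,0 | 2.6,0,0.9,0,0,0"}}

```text
clock: 10.15
eef_pos: [471.7, 35.4, 207.8]
eef_rot: [3.14, 0.45, 1.642]
wrist_force: [-3.6, -3.2, 1.7]
finger_gap: 12.6
finger_force: 60.0
```

```bash
python3 -c "
from h import *
q,M,s=pose();print(s['moment'],q)
from prof import prof
d=manip.camera('scene')[1];P=cloud('scene',d)[d>0];L=(P-np.array([467.5,51.5,36]))@np.c_[F,TY,UP]
for lo in(2,6,10,14,106,110,114,118):
  q=L[(L[:,2]>=lo)&(L[:,2]<lo+4)&(abs(L[:,1])<72)&(abs(L[:,1])>25)&(L[:,0]>-120)];print(lo,np.percentile(q[:,0],[1,10]))
m=(L[:,0]>20)&(L[:,0]<165)&(abs(L[:,1])<95)&(L[:,2]<30)&(L[:,2]>-25);print(m.sum())"
```

```text
[-0.89571582  0.65438317 -0.34791496] [471.72814143  35.36042327 207.83622078]
2 [-118.90584427  -99.37985117]
6 [-21.33594206 -20.38326343]
10 [-22.67476296 -21.018888  ]
14 [-20.62072108 -19.46375866]
106 [-79.39722825 -78.62445909]
110 [-80.42499364 -79.17298527]
114 [-79.2066448  -78.10281597]
118 [-76.07305123 -74.56946627]
1383
```

{"fn": "nudge_tcp", "kwargs": {"plan": "3.2,0,-1.8,0,-0.02,0 | 6.4,0,-3.5,0,-0.04,0 | 9.6,0,-5.2,0,-0.06,0 | 12.8,0,-6.8,0,-0.08,0 | 12.8,0,-6.8,0,-0.08,0"}}

```text
clock: 10.7
eef_pos: [470.6, 50.8, 207.4]
eef_rot: [3.142, 0.531, 1.644]
wrist_force: [-2.3, -2.7, 1.5]
finger_gap: 12.5
finger_force: 60.0
```

{"fn": "nudge_tcp", "kwargs": {"plan": "0,0,0,0,0,0 | 0,0,0,0,0,0 | 0,0,0,0,0,0 | 0,0,0,0,0,0"}}

```text
clock: 11.1
eef_pos: [470.6, 49.9, 207.5]
eef_rot: [3.141, 0.53, 1.642]
wrist_force: [-0.9, -2.3, 1.9]
finger_gap: 12.5
finger_force: 60.0
```

```bash
python3 -c "
from h import *
q,M,s=pose();print(s['moment'],q)
d=manip.camera('scene')[1];P=cloud('scene',d)[d>0];L=(P-np.array([467.5,51.5,36]))@np.c_[F,TY,UP]
for lo in(6,10,14,106,110,114,118):
  q=L[(L[:,2]>=lo)&(L[:,2]<lo+4)&(abs(L[:,1])<72)&(abs(L[:,1])>25)&(L[:,0]>-120)];print(lo,np.percentile(q[:,0],[1,10]))
q=L[(L[:,2]>28)&(L[:,2]<92)&(abs(L[:,1])<72)&(abs(L[:,1])>25)&(L[:,0]>-70)&(L[:,0]<-15)];print('tilt',90+np.degrees(np.arctan(np.polyfit(q[:,2],q[:,0],1)[0])))
for n in('scene','top'):
  p,d=manip.camera(n);cv2.imwrite(f'pics/{n}4.png',p[:,:,::-1])
a=cv2.imread('pics/scene4.png')[130:310,60:330];b=cv2.imread('pics/top4.png')[190:320,100:330]
cv2.imwrite('pics/c4.png',np.vstack([cv2.resize(a,(540,290)),cv2.resize(b,(540,305))]))"
```

```text
[-0.81989844  0.12476066 -0.03646832] [470.58586383  49.94900046 207.49918371]
6 [-21.93298716 -20.58632605]
10 [-22.26230743 -20.59260529]
14 [-20.49306332 -19.16912402]
106 [-68.07819176 -67.48567153]
110 [-70.4124178  -69.77729569]
114 [-70.23007334 -69.80755152]
118 [-70.73919641 -69.16486713]
tilt 65.1960856031102
```

View pics/c4.png

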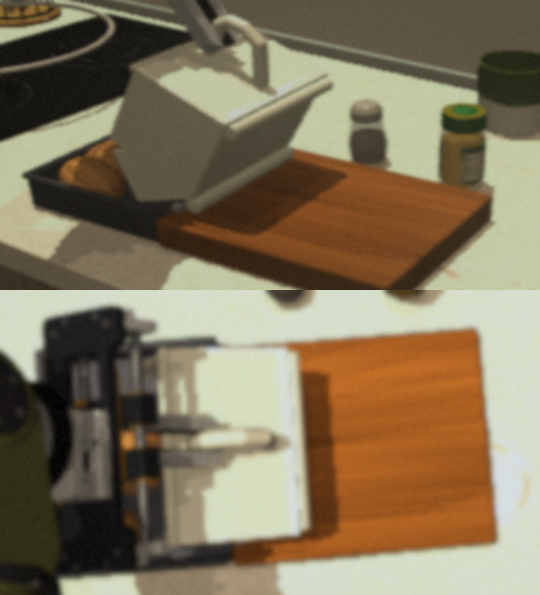

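The tub is at 65° on its roll, with the roll's rear unmoved by extra push, so it is at the stop. At least two potatoes lie in the tin around (90, 165). I use the wrist camera to count them.

```bash
python3 -c "
from h import *
p,d=manip.camera('wrist');cv2.imwrite('pics/w5.png',p[:,:,::-1])"
```

```text
(no output)
```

View pics/w5.png

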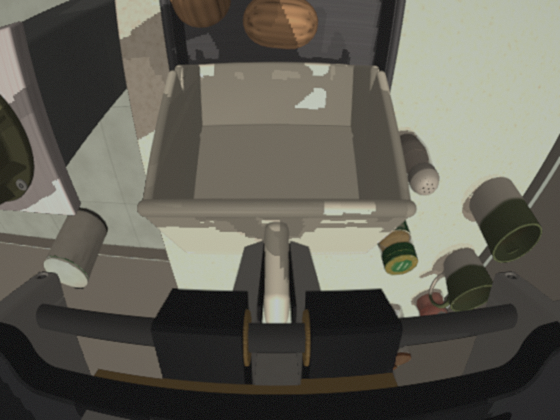

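The tub is seen empty: its whole floor and chute are clear, and two potatoes are visible in the tin at (205, 8) and (280, 22), with the third presumably hidden under the lip. Next I rock it back about the toe.

{"fn": "nudge_tcp", "kwargs": {"plan": "-5.7,0,3.1,0,0.04,0 | -11.3,0,6.5,0,0.08,0 | -16.7,0,10.1,0,0.12,0 | -22,0,13.9,0,0.16,0 | -27.1,0,17.9,0,0.2,0"}}

```text
clock: 11.8
eef_pos: [473.0, 17.2, 206.1]
eef_rot: [3.141, 0.329, 1.643]
wrist_force: [-3.0, -4.6, 4.5]
finger_gap: 12.6
finger_force: 60.0
```

{"fn": "nudge_tcp", "kwargs": {"plan": "-5.7,0,3.1,0,0.04,0 | -11.3,0,6.5,0,0.08,0 | -16.7,0,10.1,0,0.12,0 | -22,0,13.9,0,0.16,0 | -27.1,0,17.9,0,0.2,0"}}

```text
clock: 12.3
eef_pos: [475.4, -14.7, 198.7]
eef_rot: [3.14, 0.13, 1.642]
wrist_force: [-7.0, -8.4, 11.5]
finger_gap: 12.8
finger_force: 60.0
```

```bash
python3 -c "
from h import *
p,d=manip.camera('top');cv2.imwrite('pics/t6.png',p[190:320,100:330,::-1]);q,M,s=pose();print(s['moment'],s['joints'])"
```

```text
[-2.1679541   1.08302604 -0.0453221 ] [-0.03765227  0.13599726  1.74277146 -0.13412952  1.25013391 -0.06711181]
```

{"fn": "nudge_tcp", "kwargs": {"plan": "-5.7,0,2.7,0,0.04,0 | -11.3,0,5.7,0,0.08,0 | -16.7,0,9.1,0,0.12,0 | -22,0,12.9,0,0.16,0 | -27.1,0,16.9,0,0.2,0"}}

```text
clock: 12.85
eef_pos: [477.8, -44.6, 185.9]
eef_rot: [3.139, -0.068, 1.643]
wrist_force: [-9.3, -15.7, 17.1]
finger_gap: 12.6
finger_force: 60.0
```

{"fn": "nudge_tcp", "kwargs": {"plan": "-5.7,0,3,0,0.04,0 | -11.3,0,6.3,0,0.08,0 | -16.7,0,9.8,0,0.12,0 | -22,0,13.5,0,0.16,0 | -27.1,0,17.5,0,0.2,0"}}

```text
clock: 13.35
eef_pos: [480.0, -69.8, 165.5]
eef_rot: [3.138, -0.269, 1.643]
wrist_force: [-0.5, -7.5, 1.6]
finger_gap: 12.8
finger_force: 60.0
```

```bash
python3 -c "
from h import *
q,M,s=pose();print(s['moment'],s['joints'])"
```

```text
[-1.90838578  0.01613941  0.04380839] [-0.35707466  0.24740735  1.70868547  0.25446363  1.30501586 -0.51045774]
```

{"fn": "nudge_tcp", "kwargs": {"plan": "-5.7,0,3,0,0.04,0 | -11.3,0,6.4,0,0.08,0 | -16.7,0,10,0,0.12,0 | -22,0,13.8,0,0.16,0 | -27.1,0,17.8,0,0.2,0"}}

```text
clock: 13.85
eef_pos: [481.1, -90.7, 140.2]
eef_rot: [3.14, -0.47, 1.643]
wrist_force: [0.3, -5.1, -1.4]
finger_gap: 12.4
finger_force: 60.0
```

```bash
cat > tilt.py <<'E'
from h import *
q,M,s=pose();print(q,s['wrist_force'],s['moment'])
for n in('scene','top'):
    p,d=manip.camera(n);cv2.imwrite(f'pics/{n}_{s["clock"]:.2f}.png',p[:,:,::-1])
    L=(cloud(n,d)[d>0]-np.array([467.5,51.5,36]))@np.c_[F,TY,UP]
    q=L[(L[:,0]>-150)&(L[:,0]<-118)&(abs(L[:,1])<70)&(abs(L[:,1])>30)&(L[:,2]>15)&(L[:,2]<150)]
    print(n,len(q))
    for lo in range(15,140,10):
        k=q[(q[:,2]>=lo)&(q[:,2]<lo+10)]
        if len(k)>4: print(lo,len(k),np.percentile(k[:,0],[5,50,95]).round(1))
E
python3 tilt.py
```

```text
[481.13644885 -90.668163   140.23309841] [ 0.30899513 -5.14153325 -1.36889989] [-1.66433579  0.04057531  0.05937262]
scene 1166
15 53 [-136.5 -134.8 -123.8]
25 77 [-138.  -136.4 -134.2]
35 77 [-138.2 -136.5 -135.4]
45 107 [-136.7 -135.3 -133.6]
55 135 [-135.5 -134.1 -132.3]
65 133 [-134.2 -132.8 -131.2]
75 112 [-132.9 -131.3 -129.5]
85 85 [-131.4 -129.7 -128.4]
95 79 [-130.  -128.5 -126.9]
105 84 [-128.8 -127.1 -126. ]
115 88 [-127.  -125.7 -124.2]
125 84 [-126.5 -124.9 -123.7]
135 52 [-125.8 -122.5 -118.9]
top 353
25 14 [-135.  -134.5 -134. ]
35 18 [-134.5 -133.6 -132.9]
45 29 [-133.2 -132.4 -131.5]
55 20 [-131.6 -131.  -130.3]
65 29 [-130.6 -129.9 -128.9]
75 22 [-129.2 -128.6 -128.1]
85 26 [-128.2 -127.2 -126.3]
95 24 [-127.1 -126.3 -125.3]
105 34 [-125.7 -124.8 -124. ]
115 6 [-124.6 -124.1 -123.5]
125 100 [-123.6 -121.3 -118.6]
135 31 [-122.9 -119.7 -118.1]
```

{"fn": "nudge_tcp", "kwargs": {"plan": "-3.6,0,1.9,0,0.025,0 | -7.1,0,4,0,0.05,0 | -10.5,0,6.1,0,0.075,0 | -13.6,0,8.1,0,0.097,0 | -16,0,9.6,0,0.115,0"}}

```text
clock: 14.45
eef_pos: [481.9, -100.7, 124.4]
eef_rot: [3.14, -0.584, 1.643]
wrist_force: [0.9, -8.3, -1.6]
finger_gap: 12.4
finger_force: 60.0
```

```bash
python3 tilt.py | egrep -v "^(15|25|35|65|75) "
```

```text
[ 481.89448743 -100.7039842   124.35139942] [ 0.90106971 -8.31425659 -1.55807187] [-1.98822682 -0.15782129  0.01544213]
scene 985
45 124 [-140.4 -138.8 -137.5]
55 87 [-140.1 -138.8 -137.6]
85 70 [-138.9 -138.  -137. ]
95 88 [-138.9 -137.9 -136.7]
105 78 [-138.9 -137.9 -136.5]
115 104 [-139.9 -137.3 -132.5]
top 373
115 215 [-136.  -131.3 -126.9]
```

{"fn": "nudge_tcp", "kwargs": {"plan": "-0.7,0,0.4,0,0.005,0 | -1.4,0,0.8,0,0.01,0 | -2.1,0,1.2,0,0.015,0 | -2.8,0,1.6,0,0.02,0 | -2.8,0,1.6,0,0.02,0"}}

```text
clock: 15.05
eef_pos: [482.1, -102.0, 121.8]
eef_rot: [3.139, -0.604, 1.643]
wrist_force: [1.2, -8.2, 0.7]
finger_gap: 12.7
finger_force: 60.0
```

```bash
python3 tilt.py | egrep -v "^(15|25|35|65|75) "
```

```text
[ 482.0533249  -102.02085836  121.83427391] [ 1.18770946 -8.16280232  0.743808  ] [-1.76982355 -0.06940974  0.05832793]
scene 957
45 111 [-140.5 -139.7 -138.5]
55 74 [-140.6 -139.4 -138.3]
85 74 [-140.5 -139.4 -138.3]
95 84 [-140.5 -139.5 -138.3]
105 66 [-140.8 -139.8 -138.4]
115 98 [-141.5 -139.  -133.7]
top 403
105 10 [-137.8 -128.9 -119.3]
115 212 [-137.4 -132.9 -128.5]
```

The back wall is vertical again. I relieve the residual push slightly, then release slowly.

{"fn": "nudge_tcp", "kwargs": {"plan": "-0.4,0,0.1,0,0,0 | -0.9,0,0.1,0,0,0 | -0.9,0,0.1,0,0,0"}}

```text
clock: 15.45
eef_pos: [482.1, -102.1, 121.7]
eef_rot: [3.139, -0.605, 1.643]
wrist_force: [-1.4, -4.4, 6.4]
finger_gap: 13.0
finger_force: 60.0
```

{"fn": "nudge_tcp", "kwargs": {"plan": "0,0,0,0,0,0 | 0,0,0,0,0,0 | 0,0,0,0,0,0 | 0,0,0,0,0,0 | 0,0,0,0,0,0", "squeeze": 15}}

```text
clock: 15.95
eef_pos: [482.0, -102.0, 121.6]
eef_rot: [3.14, -0.605, 1.643]
wrist_force: [0.8, -6.4, 4.6]
finger_gap: 13.8
finger_force: 15.0
```

{"fn": "nudge_tcp", "kwargs": {"plan": "0,0,0,0,0,0 | 0,0,0,0,0,0 | 0,0,0,0,0,0 | 0,0,0,0,0,0 | 0,0,0,0,0,0", "aperture": 94}}

```text
clock: 16.45
eef_pos: [481.4, -101.6, 121.2]
eef_rot: [-3.141, -0.605, 1.643]
wrist_force: [0.5, 0.5, 0.2]
finger_gap: 49.9
finger_force: 0.0
```

{"fn": "nudge_tcp", "kwargs": {"plan": "0,0,0,0,0,0 | 0,0,0,0,0,0 | 0,0,0,0,0,0 | 0,0,0,0,0,0 | 0,0,0,0,0,0"}}

```text
clock: 16.95
eef_pos: [481.4, -101.7, 121.2]
eef_rot: [-3.142, -0.605, 1.643]
wrist_force: [-0.2, 0.5, -0.1]
finger_gap: 90.0
finger_force: 0.0
```

```bash
python3 tilt.py | egrep -v "^(15|25|35|65|75) "
```

```text
[ 481.44815964 -101.68707308  121.23241613] [-0.180932    0.46628384 -0.13790257] [-0.26920633  0.0449213  -0.0357299 ]
scene 969
45 115 [-141.1 -139.8 -138.6]
55 95 [-140.7 -139.5 -138.6]
85 72 [-140.6 -139.4 -138.6]
95 71 [-140.4 -139.6 -138.4]
105 68 [-141.1 -139.7 -138.1]
115 98 [-141.4 -139.  -134. ]
top 429
85 14 [-149.2 -147.3 -144.7]
95 14 [-149.9 -148.5 -145.9]
105 16 [-138.  -128.5 -124.2]
115 203 [-137.3 -133.  -128.7]
```

Released. I retreat along the tool axis, then away, and look.

{"fn": "nudge_tcp", "kwargs": {"plan": "0,0,-12,0,0,0 | 0,0,-35,0,0,0 | 0,0,-65,0,0,0 | 0,0,-95,0,0,0 | 0,0,-120,0,0,0"}}

```text
clock: 17.55
eef_pos: [486.4, -171.1, 222.1]
eef_rot: [3.14, -0.604, 1.643]
wrist_force: [0.1, 0.6, 0.1]
finger_gap: 93.8
finger_force: 0.0
```

{"fn": "nudge_tcp", "kwargs": {"plan": "-20,0,-10,0,0,0 | -50,0,-20,0,0,0 | -80,0,-20,0,0,0 | -80,0,-20,0,0,0 | -80,0,-20,0,0,0"}}

```text
clock: 18.05
eef_pos: [491.8, -247.1, 191.2]
eef_rot: [-3.141, -0.605, 1.642]
wrist_force: [0.6, -0.2, -0.1]
finger_gap: 94.3
finger_force: 0.0
```

```bash
python3 -c "
from h import *
q,M,s=pose();print(q,s['wrist_force'],s['clock'])
for n in('scene','top'):
  p,d=manip.camera(n);cv2.imwrite(f'pics/{n}9.png',p[:,:,::-1]);P=cloud(n,d)
  if n=='top': print(P[179,273],P[183,221])
a=cv2.imread('pics/scene9.png')[130:320,60:330];b=cv2.imread('pics/top9.png')[155:320,100:330]
cv2.imwrite('pics/c9.png',np.vstack([cv2.resize(a,(400,280)),cv2.resize(b,(400,287))]))"
```

```text
[ 491.78571178 -247.05053746  191.16308157] [ 0.57299091 -0.20664596 -0.13506818] 18.05
[ 628.8023353  -101.8886868   103.16038007] [624.02465023   6.0892628   89.1672894 ]
```

View pics/c9.png

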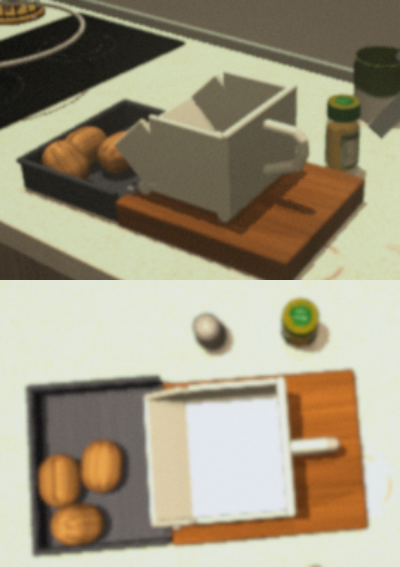

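All three potatoes lie in the tin (top crop (60, 480), (103, 465), (77, 523)). The tub stands empty and upright at the stop, and the jar and shaker are unmoved.

```bash
python3 -c "
from cell import manip
print(manip.sign_off())"
```

```text
the job is handed in; nothing more can be done
None
```

All three potatoes are in the roasting tin; the empty tub stands upright at the stop, released, with the jar and shaker unmoved, and the job was handed in at about 18 s (no verdict was shown).

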